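# Change a spring clip over on a holding jig

### The arm

A 6-joint arm with a two-finger parallel gripper is mounted at the origin on the work surface; the furniture and walls round the work are solid. World frame = base frame: x ahead of the robot, y to its left, z up, the work surface at z = 0. Lengths are in mm, angles in degrees, forces in N, time in s.
With the tool pointing down it reaches from about 350 to 850 mm from the base axis. Payload 8.1 kg.
Tool frame: the origin (TCP) lies midway between the tips of the shut fingers; the grasp point (between the pads) lies 19 mm behind it; z points along the fingers, y is the line along which they close (so a half turn about z gives the same grasp; the last joint's range is limited). The gripper opens to 85 mm and grips with 20 to 120 N. Pads are 22 mm wide; open, the fingers measure 114 mm over their backs; the gripper's body (76 mm by 85 mm) begins 54 mm behind the grasp point. The pads swing forward as they close: fully open they stand 13 mm farther back than shut.
Start: joints at [-4.893, 7.471, 85.268, -0, 87.261, -4.893], TCP at [600.004, 0.022, 231.292] pointing down, gripper open.
Joint ranges: [-169.43, 169.43], [-51.17, 129.36], [1.28, 143.12], [-76.62, 256.62], [0, 156.53], [-152.29, 152.29]. Speed limits (degrees/s): [136.94, 136.94, 159.86, 180, 180, 180].

### API

Orientations are given as [roll, pitch, yaw] about the fixed x, y, z axes, in that order (R = Rz(yaw) Ry(pitch) Rx(roll)).
In Python, from bench import sense, snapshot, camera_params, hand_in, masks_of, pinpoint gives the robot as it stands.
- The arm moves only by the tool step_arm, never from a script. Its argument "targets" is a list of rows, each an object with "angular": the turn, a rotation vector about the tool's x, y, z scaled (see below), a list of three; "dp": the shift along the tool's x, y, z scaled (see below), a list of three; "fingers": the closure, from 0 (fully open) to 1 (shut). A call has exactly 8 rows; each row is the pose to reach, as a shift and turn from the pose commanded when the call began, along the tool's axes at that moment, turning the shorter way round; what a row does not reach only later rows make up. The controller multiplies each number of a shift by 0.2 m and each number of a turn by 180 degrees. A row lasts 1/8 s, in which the tool goes at most 62.5 mm and 10.7 degrees, less where a joint would pass 70% of its speed; a pose out of reach is approached as far as the arm can. A call with a number of a shift or a turn outside -1 to 1 is refused whole. A call with a gripper value outside its range is refused whole. The fingers move at their own pace and stop on an object; "newtons" is the grip in N (left out, the last holds). Time passes only in rows, so rows that repeat a pose let the fingers close, or fill a call up. It gives the time, the measured TCP pose, the force, the opening and the grip force at its end, in the units of the state.
- sense(): the state, without advancing time (a new reading comes with each control period).
- snapshot(name): name is "scene" or "side" or "wrist"; returns the picture (400x640x3 uint8, blue, green, red); there is no depth.
- camera_params(name): a dict with "vfov" (degrees; the focal length in pixels is half the picture's height over the tangent of half this angle, whatever the lens; pixels are square), "cx", "cy" (the principal point, pixels), "R" (3x3) and "t" (3): a world point X has camera coordinates R X + t. Camera axes: x right, y down, z forward; pixel columns grow to the right and rows downward; lengths in mm; the calibration is good to about 2 mm. A picture is of the moment at which its call begins: read the wrist's pose just before it. camera_params takes no time and is no camera call; for the wrist camera it gives the pose at the moment of the call.
- hand_in(): hands the job in; it is judged then, once.
Trained networks look in the newest picture that a camera, given by its name, has taken for a name from the list of things; names that differ only in an ending like _2 or _b are one class to them, and where a whole thing is asked for, a point or a joint stands for the part that bears it (a point fixed in the world has none). Each returns a list of dicts, best first, with "conf" (0 to 1); they miss things now and then, are a little off and sometimes report something else, mostly with a low value. They report only what shows in the picture. A call takes as long as a camera call. They do not tell look-alikes from the thing itself.
- masks_of(camera, label): "pixels" (400x640 bool, what is visible of it) and "at" ([column, row] in pixels, amid what is visible of it).
- pinpoint(camera, label): "at" ([column, row] in pixels: a listed point, or the origin of a listed thing).
The state is a dict: "time": time; "joint_pos": joint angles; "qd": joint speeds; "joint_efforts": joint torques, N m; "tool_pos": TCP position; "tcp_rot": TCP orientation; "ft_force": force on the tool from outside, world axes, zero at the start; "wrist_torque": the same for the moment, N m; "finger_gap": finger opening in mm; "grip_force": force on a finger pad.
Only numpy, scipy, OpenCV 4.12 (cv2) and the standard library are available. Lean on these libraries where they do the work, as an engineer would, in place of code of your own. Each camera call takes 0.05 s, during which the arm holds its last target. There are 200 camera calls.

### The job

The wooden strip in the jig is held by one spring clip, just where the next hole is to go. Swing the other, free clip around its screw onto the strip until its stop pin bears firmly against the strip's edge (you have to feel for it; do not force it), and only then swing the first clip right back, well clear of the strip, leaving the new clip holding and the strip and the tools around it where they are.

Things in the scene. Friction and masses are not known exactly. Their poses are not given: they have to be found in the camera images.
- jig: plywood plate 150 x 240 mm, fixed on the bench, its top face 15 mm above the bench; origin at the centre of its underside, x away from the robot towards a low wooden fence, y to the left along the fence, z up. The strip lies along y against the fence, a low cleat at each end; two like clips stand before it, 105 mm apart, one pivoting near the left end, one near the middle; either may be the free one
- block_centre (a point): centre of the wooden strip, 34 x 190 x 18 mm (x, y, z), loose, lying on the plate against the fence; its top is 33 mm above the bench
- block: the same wooden strip; origin at the centre of its underside, x across, y along, z up
- free_post: fixed steel post, 15 mm diameter, with the pivot screw of the free clip (the one that starts swung back, off the strip); origin on the upright pivot axis at the post's foot on the plate's top face, axes parallel to the jig's. Screw head on top, 30 mm above the origin. The axis stands 25 mm in front (-x of the jig) of the strip's front face
- free_clip (a joint): swing of the free clip (the one that starts swung back, off the strip), rad: 0 = it points along the jig's -y; positive = swung towards and over the strip (counter-clockwise from above), negative = swung back towards the robot, limit -0.75. It stays where left. Home is a hard stop met between 0.55 and 0.95, where the stop pin touches the strip: felt as a sharp rise in force
- free_slot (a point): middle of the slot in the flat steel arm (2 mm thick, 16 mm wide) of the free clip (the one that starts swung back, off the strip), 34 mm from the pivot axis, 23 mm above the plate's top face. A stop pin (6 mm thick, hanging 12 mm below the arm, 4 mm brass nut on top) is locked in the slot 28 to 40 mm from the pivot; where differs each time and is not measured
- free_toe (a point): lowest point of the toe of the free clip (the one that starts swung back, off the strip): round domed foot of 28 mm diameter on a short spring leaf, 68 mm from the pivot axis. Off the strip it is 2 mm below the strip's top; pushed sideways at the knob it climbs the edge by itself (3 to 6 N, up by 0.45 rad), then presses with about 3 N and drags with 2 to 4 N
- free_knob (a point): middle of the upright round knob of the free clip (the one that starts swung back, off the strip): dark steel, 14 mm diameter, 34 mm tall, 52 mm from the pivot axis; its middle is 57 mm above the bench. Push it from either side or pinch it; a push at it against the stop acts two to three times as hard on the strip, which over 35 N would dent: 8 to 11 N is firm enough
- holding_post: fixed steel post, 15 mm diameter, with the pivot screw of the holding clip (the one that starts on the strip); origin on the upright pivot axis at the post's foot on the plate's top face, axes parallel to the jig's. Screw head on top, 30 mm above the origin. The axis stands 25 mm in front (-x of the jig) of the strip's front face
- holding_clip (a joint): swing of the holding clip (the one that starts on the strip), rad: 0 = it points along the jig's -y; positive = swung towards and over the strip (counter-clockwise from above), negative = swung back towards the robot, limit -0.75. It stays where left. Home is a hard stop met between 0.55 and 0.95, where the stop pin touches the strip: felt as a sharp rise in force
- holding_slot (a point): middle of the slot in the flat steel arm (2 mm thick, 16 mm wide) of the holding clip (the one that starts on the strip), 34 mm from the pivot axis, 23 mm above the plate's top face. A stop pin (6 mm thick, hanging 12 mm below the arm, 4 mm brass nut on top) is locked in the slot 28 to 40 mm from the pivot; where differs each time and is not measured
- holding_toe (a point): lowest point of the toe of the holding clip (the one that starts on the strip): round domed foot of 28 mm diameter on a short spring leaf, 68 mm from the pivot axis. Off the strip it is 2 mm below the strip's top; pushed sideways at the knob it climbs the edge by itself (3 to 6 N, up by 0.45 rad), then presses with about 3 N and drags with 2 to 4 N
- holding_knob (a point): middle of the upright round knob of the holding clip (the one that starts on the strip): dark steel, 14 mm diameter, 34 mm tall, 52 mm from the pivot axis; its middle is 57 mm above the bench. Push it from either side or pinch it; a push at it against the stop acts two to three times as hard on the strip, which over 35 N would dent: 8 to 11 N is firm enough
- sanding_block: brown sanding block, 63 x 111 x 36 mm, bystander in front of the jig; origin under its centre
- tape_measure: tape measure, 36 x 82 x 66 mm, bystander in front of the jig; origin under its centre
- screwdriver: yellow-handled screwdriver, 27 x 204 x 28 mm, bystander right of the jig; origin under its centre
There are look-alikes about, which are no part of the job. What is shaped like the block but blue or purple is not meant.

How it is judged (in metres and radians):
On the way, in this order (a step that is already met when the one before it is completed fails the run):
1. the free clip is swung onto the strip (past 0.5 rad) and its stop pin is pressed against the strip's edge (strip and clip bear on each other with more than 10 N) (value of joint free_clip above 0.5 rad and contact force between block and free_post above 10 N), for 0.1 s.
2. the other clip is swung back clear of the strip (below -0.2 rad) (value of joint holding_clip below -0.2 rad and contact force between block and holding_post below 0.1 N), for 0.2 s.
At the end, for the whole second after the job is handed in: The formerly free clip is past 0.5 rad and presses on the strip (over 1.5 N), the other clip is below -0.2 rad and off the strip, the strip is at rest within 6 mm of where it lay (all of step 2 and value of joint free_clip above 0.5 rad and contact force between block and free_post above 1.5 N and distance of block from where it was at the start of the episode below 0.006 m and linear speed of block below 0.01 m/s); the robot touches nothing.
It fails at once if a clip is forced against the strip (over 35 N between them) (contact force between block and free_post above 35 N or contact force between block and holding_post above 35 N).
It fails at once if the strip is shifted by more than 10 mm (distance of block from where it was at the start of the episode above 0.01 m).
It fails at once if a bystander is moved by more than 20 mm (distance of any of sanding_block, tape_measure, screwdriver from where it was at the start of the episode above 0.02 m).
It also fails if it takes over 70 s, if anything falls off the work surface, if the arm or the gripper's body presses on something with over 40 N, if the wrist force passes 120 N, or if a joint passes its speed limit or range.

## Working session

There is one attempt and no reset: what is moved stays moved. The work goes in short steps, Python scripts to look and compute and a tool call to move; the robot and the scene stay as the last step left them, time stands still between calls to the robot, and variables do not carry over. Pictures are saved under pics/ and viewed, at most 10 in all, crops included, and the job is handed in when it is done.

Besides the shell and the picture viewer there is one more tool, called after "Request:" as a command line: name --argument value ..., lists and objects as JSON in quotes. step_arm: Moves the arm, as the interface text tells. Its arguments: {"type":"object","properties":{"targets":{"type":"array","items":{"type":"object","properties":{"angular":{"type":"array","items":{"type":"number","minimum":-1,"maximum":1}},"dp":{"type":"array","items":{"type":"number","minimum":-1,"maximum":1}},"fingers":{"type":"number"}}}},"newtons":{"type":"number"}},"required":["targets"]}

```bash
mkdir -p pics
cat > h.py <<'E'
import numpy as np, cv2
from bench import *
def ray(cam,px,P=None):
    P=P or camera_params(cam); f=200/np.tan(np.radians(P["vfov"])/2)
    R=np.array(P["R"]);t=np.array(P["t"])
    d=R.T@np.array([(px[0]-P["cx"])/f,(px[1]-P["cy"])/f,1]); return -R.T@t,d
def atz(cam,px,z,P=None):
    c,d=ray(cam,px,P); return c+d*(z-c[2])/d[2]
def proj(cam,X):
    P=camera_params(cam); f=200/np.tan(np.radians(P["vfov"])/2)
    c=np.array(P["R"])@np.array(X)+np.array(P["t"]); return P["cx"]+f*c[0]/c[2],P["cy"]+f*c[1]/c[2]
E
python3 - <<'E'
from h import *
s=sense();print(s)
Z=dict(block_centre=24,free_post=15,free_slot=38,free_toe=31,free_knob=57,holding_post=15,holding_slot=38,holding_toe=33,holding_knob=57,jig=0,sanding_block=0,tape_measure=0,screwdriver=0)
for cam in("scene","side","wrist"):
    im=snapshot(cam);cv2.imwrite(f"pics/{cam}0.png",im);P=camera_params(cam);print(cam,P["vfov"],(-np.array(P["R"]).T@P["t"]).round())
    for k,z in Z.items():
        print(k,[(round(r["conf"],2),np.round(r["at"]).tolist(),atz(cam,r["at"],z,P).round().tolist()[:2]) for r in pinpoint(cam,k)[:3]])
E
```

```text
{'time': 0.0, 'joint_pos': array([-4.89285706e+00,  7.51580610e+00,  8.53297022e+01, -7.69107022e-05,
        8.72622097e+01, -4.89334827e+00]), 'qd': array([ 0.03676277, -0.0593909 ,  0.01437343, -0.0380863 ,  0.04410228,
       -0.05423033]), 'joint_efforts': array([-1.90700346e-03, -5.69404185e+01, -5.00557995e+01, -2.19391650e-04,
        1.44415747e-02,  7.24149572e-05]), 'tool_pos': array([5.99442510e+02, 7.16958001e-02, 2.30233112e+02]), 'tcp_rot': array([-1.79892668e+02, -9.11194213e-03,  9.00004864e+01]), 'ft_force': array([-0.17348604, -0.19470502, -0.05303305]), 'wrist_torque': array([ 0.0125674 , -0.05320684, -0.02570424]), 'grip_force': 0.0, 'finger_gap': 85.32507978608265}
scene 53.478143856405126 [-191.  874.  563.]
block_centre [(0.79, [335.0, 177.0], [561.0, -365.0]), (0.72, [274.0, 202.0], [603.0, -46.0]), (0.65, [328.0, 218.0], [389.0, -46.0])]
free_post [(0.55, [283.0, 205.0], [575.0, -61.0]), (0.46, [329.0, 217.0], [399.0, -67.0])]
free_slot [(0.51, [294.0, 202.0], [526.0, -57.0])]
free_toe [(0.64, [270.0, 202.0], [604.0, -26.0]), (0.53, [317.0, 198.0], [495.0, -
[... 1649 characters left out ...]
6.0], [534.0, -173.0])]
free_toe [(0.49, [248.0, 256.0], [520.0, -90.0])]
free_knob [(0.88, [256.0, 258.0], [534.0, -80.0])]
holding_post [(0.86, [307.0, 115.0], [585.0, 57.0])]
holding_slot [(0.62, [314.0, 148.0], [592.0, 27.0]), (0.35, [304.0, 196.0], [581.0, -21.0])]
holding_toe [(0.94, [326.0, 179.0], [605.0, -5.0])]
holding_knob [(0.73, [161.0, 146.0], [453.0, 32.0]), (0.64, [323.0, 168.0], [601.0, 11.0])]
jig [(0.62, [304.0, 196.0], [580.0, -31.0])]
sanding_block [(0.68, [160.0, 145.0], [426.0, 25.0]), (0.28, [330.0, 206.0], [609.0, -43.0]), (0.27, [315.0, 146.0], [593.0, 25.0])]
tape_measure [(0.74, [160.0, 246.0], [410.0, -92.0])]
screwdriver [(0.92, [266.0, 327.0], [529.0, -203.0])]
```

```bash
python3 -c "
import cv2
a=cv2.imread('pics/wrist0.png');cv2.imwrite('pics/w0c.png',cv2.resize(a[60:360,120:520],(800,600),interpolation=cv2.INTER_CUBIC))"
```

```text
(no output)
```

View pics/w0c.png

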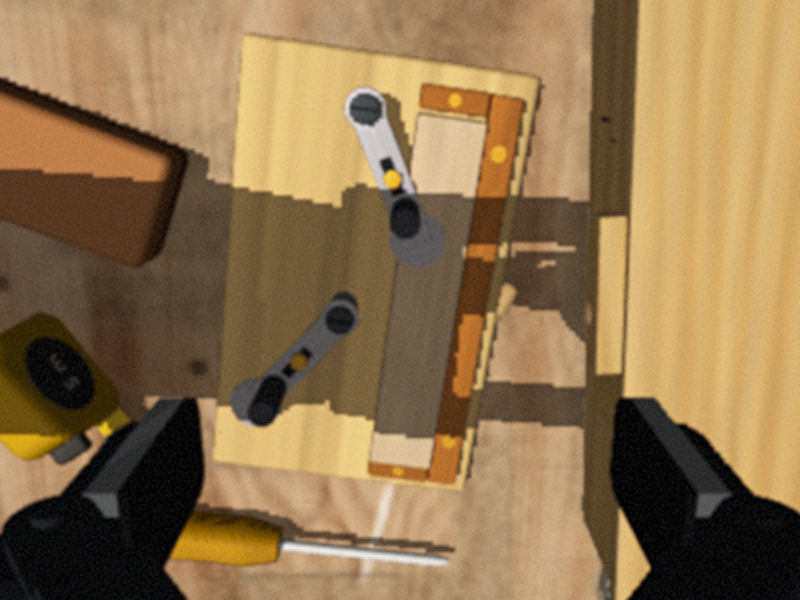

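View pics/scene0.png

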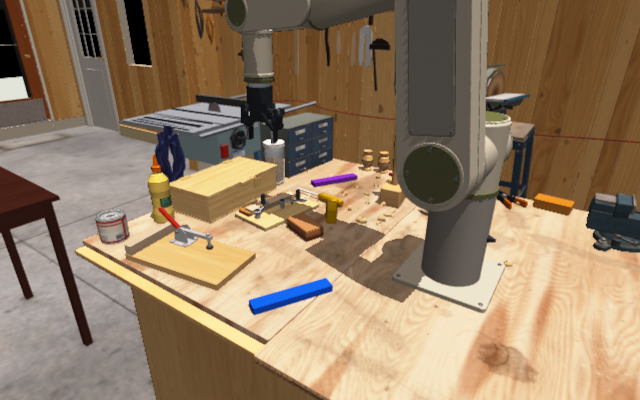

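The wrist crop shows the holding clip (left end, screw at crop (366,107), knob (405,215)) lying on the strip. The free clip is near the middle, screw (341,318), knob (265,395), swung back. The blue and purple bars in the scene view are decoys. The strip meant is the pale wooden one against the orange fence.

```bash
cat > m.py <<'E'
from h import *
P=camera_params("wrist")
g=lambda u,v,z:atz("wrist",(u/2+120,v/2+60),z,P)[:2]
H=g(367,107,45);F=g(341,318,45)
d=F-H;n=np.linalg.norm(d);yaw=np.degrees(np.arctan2(d[0],-d[1]))
print("H",H,"F",F,n,"jig yaw",yaw)
for nm,p,o in(("freeknob top",g(262,403,74),F),("freenut",g(298,361,42),F),("holdknobtop",g(405,215,74),H),("holdnut",g(392,180,42),H)):
    v=p-o;a=np.degrees(np.arctan2(v[1],v[0]));print(nm,p,np.linalg.norm(v),"joint",np.radians(a-(yaw-90)))
for c in[(417,113),(487,122),(433,470),(370,462)]:print("strip",g(*c,33))
E
python3 m.py
```

```text
H [583.06148246  59.92260016] F [568.39117594 -43.02601235] 103.98862779381112 jig yaw -8.110118323938488
freeknob top [532.53187226 -75.79532777] 48.576925528801816 joint -0.6888442845762854
freenut [545.2363979  -67.58077371] 33.7502600235525 joint -0.6145144270598722
holdknobtop [600.63772616  14.8534955 ] 48.375081777247786 joint 0.5133907230714367
holdnut [594.36737662  25.89210429] 35.85941845306081 joint 0.4623039722547775
strip [606.34964922  56.75359116]
strip [640.07068703  52.56005799]
strip [ 616.21830466 -136.79173947]
strip [ 581.13382672 -131.76885917]
```

Request:
step_arm --targets '[{"dp":[-0.385,-0.345,0.6],"angular":[0,0,0.26],"fingers":0.58},{"dp":[-0.385,-0.345,0.6],"angular":[0,0,0.26],"fingers":0.58},{"dp":[-0.385,-0.345,0.6],"angular":[0,0,0.26],"fingers":0.58},{"dp":[-0.385,-0.345,0.6],"angular":[0,0,0.26],"fingers":0.58},{"dp":[-0.385,-0.345,0.6],"angular":[0,0,0.26],"fingers":0.58},{"dp":[-0.385,-0.345,0.6],"angular":[0,0,0.26],"fingers":0.58},{"dp":[-0.385,-0.345,0.6],"angular":[0,0,0.26],"fingers":0.58},{"dp":[-0.385,-0.345,0.6],"angular":[0,0,0.26],"fingers":0.58}]' --newtons 20

```text
time: 3.1
tool_pos: [531.1, -76.9, 111.4]
tcp_rot: [180.0, -0.0, 43.3]
ft_force: [0.2, -0.3, 0.2]
finger_gap: 35.7
grip_force: 0.0
```

Run:
```python
from h import *
s=sense();print(s["tool_pos"],s["tcp_rot"],s["finger_gap"],s["ft_force"])
P=camera_params("wrist");im=snapshot("wrist")
for k,z in(("free_knob",57),("free_post",15),("holding_knob",57),("holding_post",15),("block_centre",24)):
    print(k,[(round(r["conf"],2),np.round(r["at"]).tolist(),atz("wrist",r["at"],z,P)[:2].round(1)) for r in pinpoint("wrist",k)[:2]])
cv2.imwrite("pics/w1.png",im)
```

```text
[531.12344827 -76.90395444 111.40245719] [ 1.79990653e+02 -5.80950697e-03  4.32627605e+01] 35.74040914116625 [ 0.1727463  -0.31751618  0.205826  ]
free_knob [(0.76, [333.0, 228.0], array([534.1, -83.9]))]
free_post [(0.74, [323.0, 134.0], array([568.2, -43.6]))]
holding_knob [(0.95, [290.0, 25.0], array([599.6,  10. ])), (0.72, [364.0, 82.0], array([606.4, -37.6]))]
holding_post [(0.72, [221.0, 6.0], array([581.7,  56.5])), (0.5, [129.0, 207.0], array([433.9,  23.2]))]
block_centre [(0.84, [363.0, 80.0], array([610.2, -38.1])), (0.73, [598.0, 390.0], array([ 573., -350.]))]
```

View pics/w1.png

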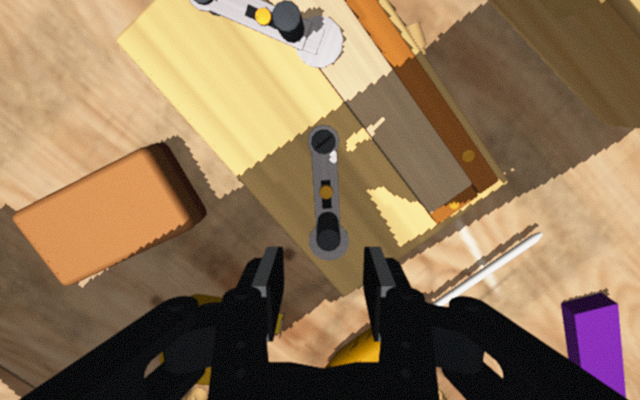

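The view is as expected: free screw at (323,134), knob top about (328,221), knob between the finger columns. Holding knob at (288,18).

Run:
```python
from h import *
g=lambda u,v,z:atz("wrist",(u,v),z)[:2].round(1)
F=g(323,134,45);K=g(328,222,74);H=g(205,-2,45);N=g(326,191,43)
print("F",F,"K",K,np.linalg.norm(K-F),"N",N,np.linalg.norm(N-F),"hknob",g(288,14,74))
print("world ang",np.degrees(np.arctan2(*(K-F)[::-1])))
print("strip front",g(345,103,33),g(433,222,33))
for th in np.arange(-.7,.96,.15):
    a=np.radians(-98)+th;print(round(th,2),(F+52*np.array([np.cos(a),np.sin(a)])).round(1),np.degrees(a).round(1))
```

```text
F [570.2 -41.4] K [539.1 -74.4] 45.345451811620556 N [545.6 -67.2] 35.64828186603109 hknob [601.2  10.2]
world ang -133.3021822803457
strip front [592.4 -39.2] [ 577.7 -136.8]
-0.7 [531.5 -76.1] -138.1
-0.55 [537.1 -81.5] -129.5
-0.4 [543.5 -86. ] -120.9
-0.25 [550.4 -89.5] -112.3
-0.1 [557.9 -91.9] -103.7
0.05 [565.5 -93.2] -95.1
0.2 [573.3 -93.3] -86.5
0.35 [581.1 -92.3] -77.9
0.5 [588.5 -90.1] -69.4
0.65 [595.6 -86.8] -60.8
0.8 [602.1 -82.5] -52.2
0.95 [607.9 -77.2] -43.6
```

Request:
step_arm --targets '[{"dp":[-0.005,0.005,0.15],"fingers":0.6},{"dp":[-0.005,0.005,0.25],"fingers":0.6},{"dp":[-0.005,0.005,0.315],"fingers":0.6},{"dp":[-0.005,0.005,0.315],"fingers":0.6},{"dp":[-0.005,0.005,0.315],"fingers":0.7},{"dp":[-0.005,0.005,0.315],"fingers":0.7},{"dp":[-0.005,0.005,0.315],"fingers":0.7},{"dp":[-0.005,0.005,0.315],"fingers":0.7}]'

```text
validation failed for argument at $.ta...
```

```bash
cat > plan.py <<'E'
from h import *
import sys
# args: current commanded x y toolyaw(deg, of tool y world angle) ; pivot ; rad list ; lead (mm ahead of knob)
def rows(c,phi,F,ths,lead,off=0):
    p=np.radians(phi);ey=np.array([np.cos(p),np.sin(p)]);ex=np.array([-np.sin(p),np.cos(p)])
    for th in ths:
        a=np.radians(-98)+th;r=np.array([np.cos(a),np.sin(a)]);t=np.array([-r[1],r[0]])
        w=F+52*r+lead*t;d=w-c;turn=phi-(np.degrees(a)+90+off)
        print(round(th,2),w.round(1),"dp",(d@ex/200).round(4),(d@ey/200).round(4),"ang",round(turn/180,4))
E
python3 - <<'E'
from plan import *
s=sense();print(s["tool_pos"],s["tcp_rot"],s["ft_force"],s["finger_gap"])
p=np.radians(-46.8);c=np.array([531,-77])-1*np.array([-np.sin(p),np.cos(p)])+1*np.array([np.cos(p),np.sin(p)]);print(c)
rows(c,-46.8,np.array([569,-42.5]),[-.55,-.4,-.25,-.1,.05,.15,.25,.25],5)
E
```

```text
[531.02303006 -76.94809806 111.31555348] [1.79999382e+02 5.73174566e-04 4.32143746e+01] [ 0.54463478  0.85851145 -0.90798366] 36.09208769100086
[530.95557848 -78.41351573]
-0.55 [539.8 -85.8] dp 0.0069 0.0571 ang -0.0405
-0.4 [546.6 -89.7] dp 0.0184 0.0945 ang -0.0882
-0.25 [553.9 -92.5] dp 0.0353 0.1298 ang -0.136
-0.1 [561.5 -94.2] dp 0.0574 0.1621 ang -0.1837
0.05 [569.3 -94.7] dp 0.084 0.1908 ang -0.2315
0.15 [574.5 -94.4] dp 0.104 0.2076 ang -0.2633
0.25 [579.7 -93.6] dp 0.1256 0.2223 ang -0.2951
0.25 [579.7 -93.6] dp 0.1256 0.2223 ang -0.2951
```

Angular is required in each row; resending.

Request:
step_arm --targets '[{"dp":[-0.005,0.005,0.15],"angular":[0,0,0],"fingers":0.6},{"dp":[-0.005,0.005,0.25],"angular":[0,0,0],"fingers":0.6},{"dp":[-0.005,0.005,0.315],"angular":[0,0,0],"fingers":0.6},{"dp":[-0.005,0.005,0.315],"angular":[0,0,0],"fingers":0.6},{"dp":[-0.005,0.005,0.315],"angular":[0,0,0],"fingers":0.7},{"dp":[-0.005,0.005,0.315],"angular":[0,0,0],"fingers":0.7},{"dp":[-0.005,0.005,0.315],"angular":[0,0,0],"fingers":0.7},{"dp":[-0.005,0.005,0.315],"angular":[0,0,0],"fingers":0.7}]' --newtons 20

```text
time: 4.4
tool_pos: [531.2, -78.4, 48.6]
tcp_rot: [180.0, -0.0, 43.2]
ft_force: [0.7, 0.0, -0.3]
finger_gap: 25.0
grip_force: 0.0
```

Request:
step_arm --targets '[{"dp":[0.007,0.057,0],"angular":[0,0,-0.04],"fingers":0.7},{"dp":[0.018,0.094,0],"angular":[0,0,-0.088],"fingers":0.7},{"dp":[0.035,0.13,0],"angular":[0,0,-0.136],"fingers":0.7},{"dp":[0.057,0.162,0],"angular":[0,0,-0.184],"fingers":0.7},{"dp":[0.084,0.19,0],"angular":[0,0,-0.23],"fingers":0.7},{"dp":[0.104,0.207,0],"angular":[0,0,-0.263],"fingers":0.7},{"dp":[0.125,0.222,0],"angular":[0,0,-0.295],"fingers":0.7},{"dp":[0.125,0.222,0],"angular":[0,0,-0.295],"fingers":0.7}]'

```text
time: 5.4
tool_pos: [579.7, -93.6, 48.2]
tcp_rot: [-180.0, -0.0, 96.3]
ft_force: [0.2, -0.5, 1.0]
finger_gap: 25.7
grip_force: 0.0
```

Run:
```python
from plan import *
s=sense();print(s["tool_pos"],s["tcp_rot"],s["ft_force"])
P=camera_params("wrist");im=snapshot("wrist");cv2.imwrite("pics/w2.png",im)
for k,z in(("free_knob",57),("free_post",15)):
    print(k,[(round(r["conf"],2),np.round(r["at"]).tolist(),atz("wrist",r["at"],z,P)[:2].round(1)) for r in pinpoint("wrist",k)[:2]])
c=np.array([531,-78.4]);p=np.radians(-46.8);c=c+25*np.array([-np.sin(p),np.cos(p)])+44.4*np.array([np.cos(p),np.sin(p)]);print(c,-46.8+53.1)
rows(c,6.3,np.array([569,-42.5]),[.3,.35,.4,.45,.5],6)
```

```text
[579.68019839 -93.60119297  48.22183718] [-1.79994918e+02 -3.03509227e-04  9.62718311e+01] [ 0.22613268 -0.4621781   0.9731549 ]
free_knob [(0.88, [312.0, 274.0], array([575.9, -94.6])), (0.32, [310.0, 280.0], array([575.3, -97.7]))]
free_post [(0.7, [305.0, 144.0], array([566.1, -44.8])), (0.17, [391.0, 145.0], array([609.7, -40.5]))]
[579.61810719 -93.65252941] 6.300000000000004
0.3 [583.2 -92.9] dp 0.0019 0.0184 ang -0.016
0.35 [585.7 -92.1] dp 0.0044 0.0312 ang -0.032
0.4 [588.2 -91.2] dp 0.0075 0.0439 ang -0.0479
0.45 [590.6 -90.2] dp 0.0112 0.0565 ang -0.0638
0.5 [593. -89.] dp 0.0156 0.0688 ang -0.0797
```

View pics/w2.png

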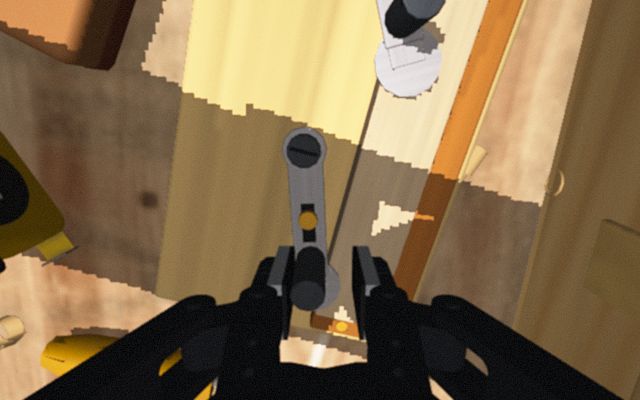

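The clip follows: knob at (310,275) rests on the left finger and the toe is at the strip's edge. Next is the climb to about 0.5 rad.

Request:
step_arm --targets '[{"dp":[0.002,0.018,0],"angular":[0,0,-0.016],"fingers":0.7},{"dp":[0.004,0.031,0],"angular":[0,0,-0.032],"fingers":0.7},{"dp":[0.007,0.044,0],"angular":[0,0,-0.048],"fingers":0.7},{"dp":[0.011,0.056,0],"angular":[0,0,-0.064],"fingers":0.7},{"dp":[0.015,0.068,0],"angular":[0,0,-0.08],"fingers":0.7},{"dp":[0.015,0.068,0],"angular":[0,0,-0.08],"fingers":0.7},{"dp":[0.015,0.068,0],"angular":[0,0,-0.08],"fingers":0.7},{"dp":[0.015,0.068,0],"angular":[0,0,-0.08],"fingers":0.7}]'

```text
time: 6.55
tool_pos: [592.4, -89.2, 48.1]
tcp_rot: [-180.0, -0.0, 110.6]
ft_force: [-1.8, 0.9, -0.4]
finger_gap: 25.6
grip_force: 0.9
```

Run:
```python
from plan import *
s=sense();print(s["tool_pos"],s["tcp_rot"],s["ft_force"])
p=np.radians(6.3);c=np.array([579.6,-93.65])+3*np.array([-np.sin(p),np.cos(p)])+13.6*np.array([np.cos(p),np.sin(p)]);print(c,6.3+14.4)
rows(c,20.7,np.array([569,-42.5]),[.53,.55,.57,.59,.61,.63],6)
```

```text
[592.43043123 -89.178878    48.12113014] [-1.79973184e+02 -1.55520304e-02  1.10642050e+02] [-1.83823328  0.90812566 -0.39501375]
[592.78866606 -89.1757305 ] 20.7
0.53 [594.3 -88.3] dp 0.0013 0.0088 ang -0.0093
0.55 [595.2 -87.8] dp 0.0021 0.014 ang -0.0156
0.57 [596.1 -87.3] dp 0.003 0.0191 ang -0.022
0.59 [597.  -86.7] dp 0.0041 0.0242 ang -0.0284
0.61 [597.9 -86.1] dp 0.0052 0.0294 ang -0.0347
0.63 [598.8 -85.5] dp 0.0064 0.0344 ang -0.0411
```

Request:
step_arm --targets '[{"dp":[0.001,0.007,0],"angular":[0,0,-0.008],"fingers":0.7},{"dp":[0.002,0.014,0],"angular":[0,0,-0.016],"fingers":0.7},{"dp":[0.002,0.014,0],"angular":[0,0,-0.016],"fingers":0.7},{"dp":[0.002,0.014,0],"angular":[0,0,-0.016],"fingers":0.7},{"dp":[0.002,0.014,0],"angular":[0,0,-0.016],"fingers":0.7},{"dp":[0.002,0.014,0],"angular":[0,0,-0.016],"fingers":0.7},{"dp":[0.002,0.014,0],"angular":[0,0,-0.016],"fingers":0.7},{"dp":[0.002,0.014,0],"angular":[0,0,-0.016],"fingers":0.7}]'

```text
time: 7.55
tool_pos: [595.4, -87.9, 48.4]
tcp_rot: [180.0, 0.0, 113.6]
ft_force: [-0.9, -0.6, -0.6]
finger_gap: 25.3
grip_force: 0.5
```

Request:
step_arm --targets '[{"dp":[0.001,0.004,0],"angular":[0,0,-0.005],"fingers":0.7},{"dp":[0.001,0.008,0],"angular":[0,0,-0.01],"fingers":0.7},{"dp":[0.001,0.008,0],"angular":[0,0,-0.01],"fingers":0.7},{"dp":[0.001,0.008,0],"angular":[0,0,-0.01],"fingers":0.7},{"dp":[0.001,0.008,0],"angular":[0,0,-0.01],"fingers":0.7},{"dp":[0.001,0.008,0],"angular":[0,0,-0.01],"fingers":0.7},{"dp":[0.001,0.008,0],"angular":[0,0,-0.01],"fingers":0.7},{"dp":[0.001,0.008,0],"angular":[0,0,-0.01],"fingers":0.7}]'

```text
time: 8.55
tool_pos: [596.7, -87.0, 48.3]
tcp_rot: [180.0, 0.0, 115.4]
ft_force: [-1.1, -0.3, 0.2]
finger_gap: 25.7
grip_force: 0.8
```

Request:
step_arm --targets '[{"dp":[0.001,0.004,0],"angular":[0,0,-0.005],"fingers":0.7},{"dp":[0.001,0.008,0],"angular":[0,0,-0.01],"fingers":0.7},{"dp":[0.001,0.008,0],"angular":[0,0,-0.01],"fingers":0.7},{"dp":[0.001,0.008,0],"angular":[0,0,-0.01],"fingers":0.7},{"dp":[0.001,0.008,0],"angular":[0,0,-0.01],"fingers":0.7},{"dp":[0.001,0.008,0],"angular":[0,0,-0.01],"fingers":0.7},{"dp":[0.001,0.008,0],"angular":[0,0,-0.01],"fingers":0.7},{"dp":[0.001,0.008,0],"angular":[0,0,-0.01],"fingers":0.7}]'

```text
time: 9.55
tool_pos: [598.1, -86.1, 48.3]
tcp_rot: [180.0, 0.0, 117.2]
ft_force: [-1.3, -0.3, 0.2]
finger_gap: 25.7
grip_force: 0.4
```

Run:
```python
from plan import *
s=sense();print(s["tool_pos"],s["tcp_rot"],s["ft_force"])
P=camera_params("wrist");im=snapshot("wrist");cv2.imwrite("pics/w3.png",im)
```

```text
[598.08461898 -86.10183671  48.32352525] [1.79989365e+02 5.65430699e-03 1.17180999e+02] [-1.26042767 -0.33067473  0.24994867]
```

View pics/w3.png

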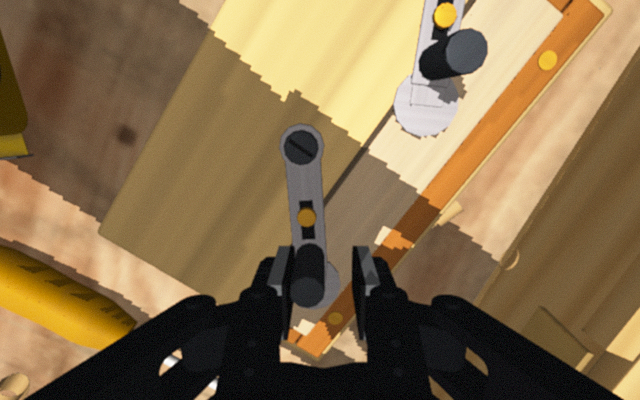

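The free clip is on the strip, with its knob at (308,275) and the pin nut at (306,217) close to the strip edge. By geometry home should be about 0.69 rad, so I continue in small steps.

Request:
step_arm --targets '[{"dp":[0.001,0.004,0],"angular":[0,0,-0.005],"fingers":0.7},{"dp":[0.001,0.008,0],"angular":[0,0,-0.01],"fingers":0.7},{"dp":[0.001,0.008,0],"angular":[0,0,-0.01],"fingers":0.7},{"dp":[0.001,0.008,0],"angular":[0,0,-0.01],"fingers":0.7},{"dp":[0.001,0.008,0],"angular":[0,0,-0.01],"fingers":0.7},{"dp":[0.001,0.008,0],"angular":[0,0,-0.01],"fingers":0.7},{"dp":[0.001,0.008,0],"angular":[0,0,-0.01],"fingers":0.7},{"dp":[0.001,0.008,0],"angular":[0,0,-0.01],"fingers":0.7}]'

```text
time: 10.6
tool_pos: [599.3, -85.2, 48.3]
tcp_rot: [-180.0, -0.0, 119.0]
ft_force: [-2.1, 0.4, 1.3]
finger_gap: 25.6
grip_force: 0.9
```

Request:
step_arm --targets '[{"dp":[0.001,0.004,0],"angular":[0,0,-0.005],"fingers":0.7},{"dp":[0.001,0.007,0],"angular":[0,0,-0.01],"fingers":0.7},{"dp":[0.001,0.007,0],"angular":[0,0,-0.01],"fingers":0.7},{"dp":[0.001,0.007,0],"angular":[0,0,-0.01],"fingers":0.7},{"dp":[0.001,0.007,0],"angular":[0,0,-0.01],"fingers":0.7},{"dp":[0.001,0.007,0],"angular":[0,0,-0.01],"fingers":0.7},{"dp":[0.001,0.007,0],"angular":[0,0,-0.01],"fingers":0.7},{"dp":[0.001,0.007,0],"angular":[0,0,-0.01],"fingers":0.7}]'

```text
time: 11.6
tool_pos: [600.5, -84.4, 48.3]
tcp_rot: [180.0, 0.0, 120.8]
ft_force: [-1.9, 0.5, -0.5]
finger_gap: 25.4
grip_force: 0.6
```

Request:
step_arm --targets '[{"dp":[0.001,0.004,0],"angular":[0,0,-0.005],"fingers":0.7},{"dp":[0.001,0.007,0],"angular":[0,0,-0.01],"fingers":0.7},{"dp":[0.001,0.007,0],"angular":[0,0,-0.01],"fingers":0.7},{"dp":[0.001,0.007,0],"angular":[0,0,-0.01],"fingers":0.7},{"dp":[0.001,0.007,0],"angular":[0,0,-0.01],"fingers":0.7},{"dp":[0.001,0.007,0],"angular":[0,0,-0.01],"fingers":0.7},{"dp":[0.001,0.007,0],"angular":[0,0,-0.01],"fingers":0.7},{"dp":[0.001,0.007,0],"angular":[0,0,-0.01],"fingers":0.7}]'

```text
time: 12.6
tool_pos: [601.6, -83.5, 48.3]
tcp_rot: [180.0, -0.0, 122.6]
ft_force: [-2.9, -0.1, -1.0]
finger_gap: 25.6
grip_force: 0.8
```

Request:
step_arm --targets '[{"dp":[0.001,0.004,0],"angular":[0,0,-0.005],"fingers":0.7},{"dp":[0.001,0.007,0],"angular":[0,0,-0.01],"fingers":0.7},{"dp":[0.001,0.007,0],"angular":[0,0,-0.01],"fingers":0.7},{"dp":[0.001,0.007,0],"angular":[0,0,-0.01],"fingers":0.7},{"dp":[0.001,0.007,0],"angular":[0,0,-0.01],"fingers":0.7},{"dp":[0.001,0.007,0],"angular":[0,0,-0.01],"fingers":0.7},{"dp":[0.001,0.007,0],"angular":[0,0,-0.01],"fingers":0.7},{"dp":[0.001,0.007,0],"angular":[0,0,-0.01],"fingers":0.7}]'

```text
time: 13.6
tool_pos: [602.6, -82.5, 48.2]
tcp_rot: [-180.0, -0.0, 124.4]
ft_force: [-3.2, -0.3, -0.4]
finger_gap: 25.5
grip_force: 1.5
```

Request:
step_arm --targets '[{"dp":[0.001,0.004,0],"angular":[0,0,-0.005],"fingers":0.7},{"dp":[0.001,0.007,0],"angular":[0,0,-0.01],"fingers":0.7},{"dp":[0.001,0.007,0],"angular":[0,0,-0.01],"fingers":0.7},{"dp":[0.001,0.007,0],"angular":[0,0,-0.01],"fingers":0.7},{"dp":[0.001,0.007,0],"angular":[0,0,-0.01],"fingers":0.7},{"dp":[0.001,0.007,0],"angular":[0,0,-0.01],"fingers":0.7},{"dp":[0.001,0.007,0],"angular":[0,0,-0.01],"fingers":0.7},{"dp":[0.001,0.007,0],"angular":[0,0,-0.01],"fingers":0.7}]'

```text
time: 14.6
tool_pos: [603.3, -81.7, 48.2]
tcp_rot: [-180.0, -0.0, 126.2]
ft_force: [-5.6, -0.3, 0.8]
finger_gap: 25.6
grip_force: 2.4
```

Request:
step_arm --targets '[{"dp":[0,0.0015,0],"angular":[0,0,0],"fingers":0.7},{"dp":[0,0.003,0],"angular":[0,0,0],"fingers":0.7},{"dp":[0,0.003,0],"angular":[0,0,0],"fingers":0.7},{"dp":[0,0.003,0],"angular":[0,0,0],"fingers":0.7},{"dp":[0,0.003,0],"angular":[0,0,0],"fingers":0.7},{"dp":[0,0.003,0],"angular":[0,0,0],"fingers":0.7},{"dp":[0,0.003,0],"angular":[0,0,0],"fingers":0.7},{"dp":[0,0.003,0],"angular":[0,0,0],"fingers":0.7}]'

```text
time: 15.6
tool_pos: [603.5, -81.5, 48.2]
tcp_rot: [-179.9, -0.0, 126.2]
ft_force: [-6.6, -1.1, 1.7]
finger_gap: 25.3
grip_force: 3.2
```

Request:
step_arm --targets '[{"dp":[0,0.0015,0],"angular":[0,0,0],"fingers":0.7},{"dp":[0,0.004,0],"angular":[0,0,0],"fingers":0.7},{"dp":[0,0.004,0],"angular":[0,0,0],"fingers":0.7},{"dp":[0,0.004,0],"angular":[0,0,0],"fingers":0.7},{"dp":[0,0.004,0],"angular":[0,0,0],"fingers":0.7},{"dp":[0,0.004,0],"angular":[0,0,0],"fingers":0.7},{"dp":[0,0.004,0],"angular":[0,0,0],"fingers":0.7},{"dp":[0,0.004,0],"angular":[0,0,0],"fingers":0.7}]'

```text
time: 16.6
tool_pos: [604.0, -81.2, 48.2]
tcp_rot: [-179.9, -0.0, 126.2]
ft_force: [-6.3, -2.3, 2.2]
finger_gap: 25.8
grip_force: 3.8
```

Request:
step_arm --targets '[{"dp":[0,0.0015,0],"angular":[0,0,0],"fingers":0.7},{"dp":[0,0.004,0],"angular":[0,0,0],"fingers":0.7},{"dp":[0,0.004,0],"angular":[0,0,0],"fingers":0.7},{"dp":[0,0.004,0],"angular":[0,0,0],"fingers":0.7},{"dp":[0,0.004,0],"angular":[0,0,0],"fingers":0.7},{"dp":[0,0.004,0],"angular":[0,0,0],"fingers":0.7},{"dp":[0,0.004,0],"angular":[0,0,0],"fingers":0.7},{"dp":[0,0.004,0],"angular":[0,0,0],"fingers":0.7}]'

```text
time: 17.6
tool_pos: [604.2, -81.0, 48.1]
tcp_rot: [-179.8, -0.0, 126.2]
ft_force: [-9.6, -2.5, 4.5]
finger_gap: 25.8
grip_force: 5.0
```

Run:
```python
from plan import *
s=sense();print(s["tool_pos"],s["tcp_rot"],s["ft_force"],s["wrist_torque"],s["grip_force"])
im=snapshot("wrist");cv2.imwrite("pics/w4.png",im)
g=lambda u,v,z:atz("wrist",(u,v),z)[:2].round(1)
```

```text
[604.18906302 -81.03479606  48.08197561] [-1.79842907e+02 -4.99681486e-02  1.26205238e+02] [-9.59539331 -2.51542365  4.48763234] [-0.5912655   1.61025644  0.01571298] 5.010572075843811
```

View pics/w4.png

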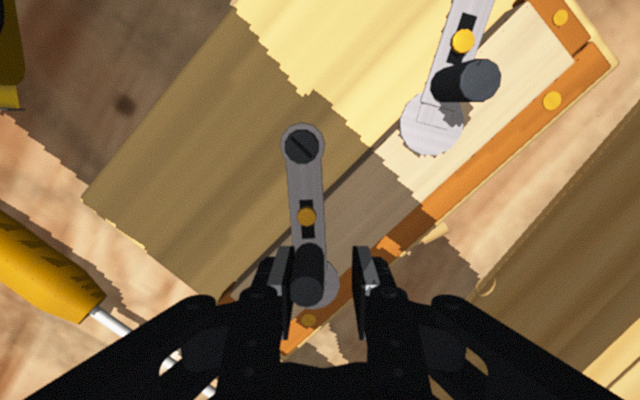

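The pin is against the strip edge: nut at (306,217) on the edge line, and force has risen from 3 to about 10 N. One small extra squeeze for margin, then back off.

Request:
step_arm --targets '[{"dp":[0,0.001,0],"angular":[0,0,0],"fingers":0.7},{"dp":[0,0.0025,0],"angular":[0,0,0],"fingers":0.7},{"dp":[0,0.0025,0],"angular":[0,0,0],"fingers":0.7},{"dp":[0,0.0025,0],"angular":[0,0,0],"fingers":0.7},{"dp":[0,0.0025,0],"angular":[0,0,0],"fingers":0.7},{"dp":[0,0.0025,0],"angular":[0,0,0],"fingers":0.7},{"dp":[0,0.0025,0],"angular":[0,0,0],"fingers":0.7},{"dp":[0,0.0025,0],"angular":[0,0,0],"fingers":0.7}]'

```text
time: 18.65
tool_pos: [604.4, -81.0, 48.1]
tcp_rot: [-179.8, -0.1, 126.2]
ft_force: [-10.0, -4.2, 4.4]
finger_gap: 25.8
grip_force: 5.9
```

Request:
step_arm --targets '[{"dp":[0,-0.025,0],"angular":[0,0,0],"fingers":0.7},{"dp":[0,-0.025,0],"angular":[0,0,0],"fingers":0.7},{"dp":[0,-0.025,0],"angular":[0,0,0],"fingers":0.7},{"dp":[0,-0.025,-0.15],"angular":[0,0,0],"fingers":0.7},{"dp":[0,-0.025,-0.3],"angular":[0,0,0.03],"fingers":0.65},{"dp":[0,-0.025,-0.36],"angular":[0,0,0.085],"fingers":0.62},{"dp":[0,-0.025,-0.36],"angular":[0,0,0.085],"fingers":0.62},{"dp":[0,-0.025,-0.36],"angular":[0,0,0.085],"fingers":0.62}]'

```text
time: 19.65
tool_pos: [601.4, -82.7, 119.4]
tcp_rot: [-180.0, -0.0, 111.1]
ft_force: [-0.6, 0.1, 0.5]
finger_gap: 31.9
grip_force: 0.0
```

Run:
```python
from plan import *
s=sense();print(s["tool_pos"],s["tcp_rot"],s["ft_force"])
P=camera_params("wrist");im=snapshot("wrist");cv2.imwrite("pics/w5.png",im)
for k,z in(("free_knob",57),("free_post",15),("holding_knob",57),("holding_post",15),("holding_toe",33),("block_centre",24)):
    print(k,[(round(r["conf"],2),np.round(r["at"]).tolist(),atz("wrist",r["at"],z,P)[:2].round(1)) for r in pinpoint("wrist",k)[:2]])
print(proj("wrist",[602,12,74]),proj("wrist",[602,12,40]))
```

```text
[601.44552904 -82.737445   119.42644478] [-1.79956743e+02 -3.34174309e-02  1.11106652e+02] [-0.64978297  0.13701557  0.47961376]
free_knob [(0.75, [319.0, 218.0], array([600. , -82.9])), (0.45, [77.0, 111.0], array([446.8, -72.9]))]
free_post [(0.97, [295.0, 133.0], array([566.1, -43.9]))]
holding_knob [(0.74, [383.0, 70.0], array([601.8,  10.7]))]
holding_post []
holding_toe [(0.79, [373.0, 101.0], array([606.6,  -4.9]))]
block_centre [(0.69, [358.0, 152.0], array([611.7, -39.5]))]
(np.float64(388.72147923369363), np.float64(64.21021899719128)) (np.float64(378.471256443), np.float64(70.05027163464936))
```

View pics/w5.png

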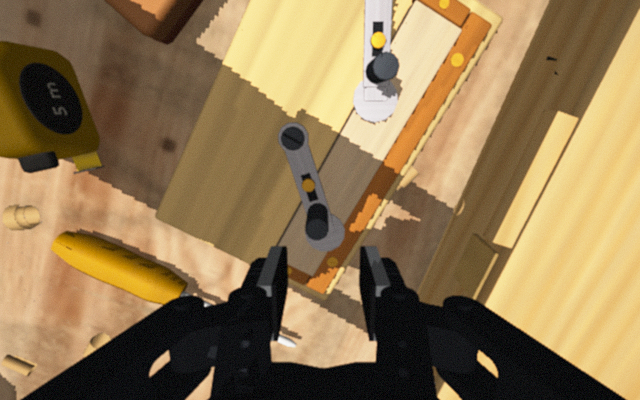

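The free clip rests on the strip (knob (318,222), nut (308,186) on the edge). The holding knob is at (382,67), i.e. about (602,12).

Request:
step_arm --targets '[{"dp":[0.22,0.085,0],"angular":[0,0,0],"fingers":0.62},{"dp":[0.44,0.173,0],"angular":[0,0,0],"fingers":0.62},{"dp":[0.44,0.173,0],"angular":[0,0,0],"fingers":0.62},{"dp":[0.44,0.173,0],"angular":[0,0,0],"fingers":0.62},{"dp":[0.44,0.173,0.15],"angular":[0,0,0],"fingers":0.62},{"dp":[0.44,0.173,0.25],"angular":[0,0,0],"fingers":0.62},{"dp":[0.44,0.173,0.355],"angular":[0,0,0],"fingers":0.62},{"dp":[0.44,0.173,0.355],"angular":[0,0,0],"fingers":0.62}]'

```text
time: 21.0
tool_pos: [600.8, 11.3, 46.6]
tcp_rot: [-179.8, -0.1, 110.8]
ft_force: [-1.0, 0.0, -0.1]
finger_gap: 32.8
grip_force: 0.0
```

Run:
```python
from plan import *
s=sense();print(s["tool_pos"],s["tcp_rot"],s["ft_force"])
rows(s["tool_pos"][:2],s["tcp_rot"][2]-90,np.array([583.5,61]),[.45,.3,.15,0,-.15,-.3,-.42,-.5],-9)
```

```text
[600.80885356  11.26664441  46.61611215] [-1.79758504e+02 -1.07402328e-01  1.10847463e+02] [-0.98776745  0.01822923 -0.14065383]
0.45 [590.8   8.7] dp 0.006 -0.0512 ang 0.017
0.3 [582.9   8.2] dp 0.0176 -0.089 ang 0.0648
0.15 [575.    8.9] dp 0.0348 -0.1246 ang 0.1125
0 [567.4  10.8] dp 0.0572 -0.1572 ang 0.1603
-0.15 [560.   13.7] dp 0.0841 -0.1862 ang 0.208
-0.3 [553.2  17.8] dp 0.1151 -0.2108 ang 0.2558
-0.42 [548.3  21.7] dp 0.1423 -0.2269 ang 0.294
-0.5 [545.2  24.7] dp 0.1614 -0.2358 ang 0.3194
```

Request:
step_arm --targets '[{"dp":[0.006,-0.051,0],"angular":[0,0,0.017],"fingers":0.62},{"dp":[0.018,-0.089,0],"angular":[0,0,0.065],"fingers":0.62},{"dp":[0.035,-0.125,0],"angular":[0,0,0.112],"fingers":0.62},{"dp":[0.057,-0.157,0],"angular":[0,0,0.16],"fingers":0.62},{"dp":[0.084,-0.186,0],"angular":[0,0,0.208],"fingers":0.62},{"dp":[0.115,-0.211,0],"angular":[0,0,0.256],"fingers":0.62},{"dp":[0.142,-0.227,0],"angular":[0,0,0.294],"fingers":0.62},{"dp":[0.161,-0.236,0],"angular":[0,0,0.319],"fingers":0.62}]'

```text
time: 22.0
tool_pos: [548.1, 24.6, 50.6]
tcp_rot: [179.9, -0.1, 53.3]
ft_force: [0.9, -0.9, -0.1]
finger_gap: 32.3
grip_force: 0.5
```

Request:
step_arm --targets '[{"dp":[0,0,0],"angular":[0,0,0],"fingers":0.62},{"dp":[0,0,0],"angular":[0,0,0],"fingers":0.62},{"dp":[0,0.03,0],"angular":[0,0,0],"fingers":0.62},{"dp":[0,0.03,-0.1],"angular":[0,0,0],"fingers":0.62},{"dp":[0,0.03,-0.3],"angular":[0,0,0],"fingers":0.62},{"dp":[0,0.03,-0.6],"angular":[0,0,0],"fingers":0.62},{"dp":[0,0.03,-0.8],"angular":[0,0,0],"fingers":0.62},{"dp":[0,0.03,-0.8],"angular":[0,0,0],"fingers":0.62}]'

```text
time: 23.0
tool_pos: [555.0, 21.1, 215.9]
tcp_rot: [179.5, -0.3, 53.5]
ft_force: [0.2, 0.4, -0.2]
finger_gap: 32.8
grip_force: 0.0
```

Run:
```python
from plan import *
s=sense();print(s["tool_pos"],s["tcp_rot"],s["ft_force"])
P=camera_params("wrist");im=snapshot("wrist");cv2.imwrite("pics/w6.png",im)
for k,z in(("free_knob",57),("free_post",15),("holding_knob",57),("holding_post",15),("block_centre",24)):
    print(k,[(round(r["conf"],2),np.round(r["at"]).tolist(),atz("wrist",r["at"],z,P)[:2].round(1)) for r in pinpoint("wrist",k)[:2]])
```

```text
[555.00780689  21.09618182 215.91474459] [179.53166176  -0.31399305  53.47514696] [ 0.24030084  0.38424489 -0.18752617]
free_knob [(0.84, [426.0, 247.0], array([599.9, -86.4]))]
free_post [(0.74, [365.0, 217.0], array([566.4, -42.5]))]
holding_knob [(0.9, [323.0, 192.0], array([553.5,  14.5])), (0.69, [322.0, 169.0], array([564.7,  32. ]))]
holding_post [(0.61, [322.0, 129.0], array([584.1,  57.5]))]
block_centre [(0.94, [400.0, 194.0], array([608.9, -39.7]))]
```

View pics/w6.png

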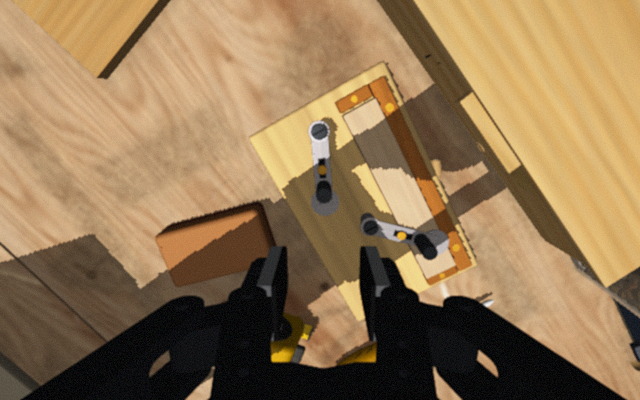

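The first clip is swung well back, its knob at (323,192), about -0.44 rad. The new clip lies over the strip (knob (428,243)), and the strip and tools have not moved.

```bash
python3 -c "
from bench import *
print(hand_in())"
```

```text
the job is handed in; nothing more can be done
None
```

The job is handed in at about 23 s: the free clip is on the strip, its stop pin pressed to the edge with about 10 N at the knob. The first clip is swung back to about -0.44 rad, and the strip and tools looked unmoved in the last picture. The hand-in gave no verdict, and the pin's force on the strip itself (needs over 10 N) was only estimated, at 13–22 N.

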